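# Roll a shaft blank into the V-block and butt it against the stop

## Robot

A 7-joint arm with a two-finger parallel gripper is mounted at the origin on the work surface. World frame = base frame: x ahead of the robot, y to its left, z up, the work surface at z = 0. Lengths are in m, angles in rad, forces in N, time in s.
With the tool pointing down it reaches from about 0.425 to 0.875 m from the base axis. Payload 4.7 kg.
Tool frame: the origin (TCP) lies midway between the tips of the shut fingers; the grasp point (between the pads) lies 19 mm behind it; z points along the fingers, y is the line along which they close (so a half turn about z gives the same grasp; the last joint's range is limited). The gripper opens to 87 mm and grips with 3 to 60 N. Pads are 19 mm wide; open, the fingers measure 117 mm over their backs; the gripper's body (75 mm by 190 mm) begins 51 mm behind the grasp point.
Start: joints at [-1.273, 0.321, -0.07, 1.45, 0.023, 1.371, -0.057], TCP at [0.182, 0.624, 0.223] pointing down, gripper open.
Joint ranges: [-2.86, 2.86], [-0.3, 2.09], [-1.38, 1.24], [0.06, 2.45], [-1.56, 4.7], [0.09, 2.05], [-2.69, 2.69]. Speed limits (rad/s): [2.57, 2.57, 3.14, 3.14, 3.14, 3.14, 3.14].

## Interface

Orientations are given as a rotation vector (axis times angle).
In Python, from bench import ctrl, get_image, calibration gives the robot as it stands.
- The arm moves only by the tool apply_moves, never from a script. Its arguments are lists of equal length, an entry for each row: "dp": the shift along the tool's x, y, z in m, a list of three; "twist": the turn, a rotation vector about the tool's x, y, z in rad, a list of three; "fingers": the closure, from 0 (fully open) to 1 (shut). In form: {"dp": [[dx, dy, dz], ...], "twist": [[ax, ay, az], ...], "fingers": [fingers, ...]}. A call has 1 to 10 rows; each row shifts and turns the commanded pose from where the row before left it, along the tool's axes as they then stand; what a row does not reach is not made up. A row lasts 1/10 s, in which the tool goes at most 50 mm and 8.59 degrees, less where a joint would pass 70% of its speed; a pose out of reach is approached as far as the arm can. A call is refused whole if a number of a shift passes 0.05 or a number of a turn 0.15, either way. A call with a gripper value outside its range is refused whole. The fingers move at their own pace and stop on an object; "newtons" is the grip in N (left out, the last holds). Time passes only in rows, so rows that do not move let the fingers close. It gives the time, the measured TCP pose, the force, the opening and the grip force at its end, in the units of the state.
- ctrl.get_state(): the state, without advancing time (a new reading comes with each control period).
- get_image(name): name is "side" or "top" or "wrist"; returns the picture (384x512x3 uint8, red, green, blue); there is no depth.
- calibration(name): a dict with "fx", "fy", "cx", "cy" (pixels), "eye" and "attitude" of the camera in the world; the wrist camera has in their place "hand_eye" (4x4, takes a point from camera to tool coordinates, whose origin is the TCP and whose axes are the flange's). Camera axes: x right, y up, looking along -z (the intrinsics and any distortion apply to the point x, -y, -z); pixel columns grow to the right and rows downward; lengths in m; the calibration is good to about 2 mm. A picture is of the moment at which its call begins: read the wrist's pose just before it. calibration takes no time and is no camera call.
- ctrl.close_job(): hands the job in; it is judged then, once.
The state is a dict: "time": time; "joint_positions": joint angles; "qd": joint speeds; "joint_torque": joint torques, N m; "position": TCP position; "tool_rot": TCP orientation; "ft_force": force on the tool from outside, world axes, zero at the start; "torque": the same for the moment, N m; "grip_width": opening from 0.0 (shut) to 1.0 (fully open); "grip_force": force on a finger pad.
Only numpy, scipy, OpenCV 4.12 (cv2) and the standard library are available. Lean on these libraries where they do the work, as an engineer would, in place of code of your own. Each camera call takes 0.05 s, during which the arm holds its last target. There are 200 camera calls.

## Task

Get the plain round blank (the one without the narrow neck) ready for marking out: with the fingertips, without picking it up, roll it by its side along the board until it drops into the V-groove and lies fully down in it. Only after that, push on its end to slide it along the groove until it butts against the upright end stop, and leave it lying there. Leave the necked piece, the jar, the collar and the hammer where they are.

Things in the scene. Friction and masses are not known exactly. Their poses are not given: they have to be found in the camera images.
- vblock: Fixed board with a steel V-block let into its middle. Origin on the bench below the groove; z up, groove along y, bars roll along x. Flat top 30 mm above the bench, from x -150 to +150 and y -120 to +75 mm. End stop at its +y end. A 36 mm bar lies in the groove with its axis 39.5 mm above the bench at x = 0; the blank touches the stop when its origin is at y = 0.
- groove (a point): Point on the bottom line of the V-groove, above the board's origin, 14 mm above the bench; axes as the board's. The 90-degree groove runs the board's whole length in y, its mouth 32 mm wide (x -16 to +16), level with the board's top, its -y end open. A bar drops in by itself once its axis has passed the groove's edge.
- stop (a point): Middle of the end stop's face (which looks to -y), 45 mm above the bench, at board x = 0, y = +65 mm; axes as the board's. The stop is a rigid upright steel plate, 40 mm wide in x, 10 mm thick, its top 58 mm above the bench.
- blank: Plain aluminium bar without a neck, 36 mm diameter, 130 mm long, 0.27 to 0.47 kg. Lies on the board on either side of the groove, its axis 60 to 95 mm from the groove's middle, roughly parallel to it, 20 mm or more short of the stop. Origin at its centre; axis along its own y, within 0.1 rad of the board's y (x and z turn as it rolls). Rolls freely.
- turned: The finished piece, to be left alone: aluminium, 130 mm long and 36 mm diameter at both ends (43 mm long each), with a narrow neck of 20 mm diameter between them. Lies on the board on the other side of the groove from the blank. Origin at its centre, axis along its own y.
- jar: Glass jar with white lid, 60 mm diameter, 85 mm high, standing on the bench beyond the stop's end of the board; origin at the centre of its underside. Not to be disturbed.
- collar: Brass ring, 48 mm outer diameter, 22 mm high, lying flat on the bench beyond the stop's end of the board; origin at the centre of its underside. Not to be disturbed.
- hammer: Hammer, about 220 mm long, lying on the bench off the -y end of the board; origin under its middle, lying along its own x. Not to be disturbed.

How it is judged:
On the way, in this order (a step that is already met when the one before it is completed fails the run):
1. the blank has rolled: it has turned about its own axis by at least 0.8 rad before it lies in the groove (angle between blank's own z axis and vertical above 0.8 rad), for 0.05 s.
2. the blank lies down in the groove (x of blank in the frame of vblock between -0.004 and 0.004 m and z of blank in the frame of vblock below 0.0425 m and angle between the y axis of blank and the y axis of vblock, either way round below 0.06 rad), for 0.1 s.
3. the blank, lying in the groove, has been slid against the end stop (all of step 2 and y of blank in the frame of vblock above -0.004 m), for 0.2 s.
At the end, for the whole second after the job is handed in: The blank lies at rest down in the groove (axis within 4 mm of the groove's middle, within 3 mm of its lowest height, parallel within 0.06 rad), its end within 4 mm of the end stop; the necked piece, jar, collar and hammer are within 20 mm of where they started (all of step 3 and linear speed of blank below 0.01 m/s and distance of each of turned, jar, collar, hammer from where it was at the start of the episode below 0.02 m); the robot touches nothing.
It fails at once if the blank is lifted more than 10 mm off the board (height (world z) of blank above 0.058 m).
It fails at once if one end of the blank is lifted (axis more than 0.2 rad off level) (angle between blank's own y axis and vertical below 1.37 rad).
It fails at once if the necked piece, jar, collar or hammer is moved more than 20 mm (distance of any of turned, jar, collar, hammer from where it was at the start of the episode above 0.02 m).
It also fails if it takes over 42 s, if anything falls off the work surface, if the arm or the gripper's body presses on something with over 40 N, if the wrist force passes 120 N, or if a joint passes its speed limit or range.

## Working session

There is one attempt and no reset: what is moved stays moved. The work goes in short steps, Python scripts to look and compute and a tool call to move; the robot and the scene stay as the last step left them, time stands still between calls to the robot, and variables do not carry over. Pictures are saved under pics/ and viewed, at most 10 in all, crops included, and the job is handed in when it is done.

Besides the shell and the picture viewer there is one more tool, called after ">>>" as name(argument=value, ...) on one line, values as JSON. apply_moves: Moves the arm, as the interface text tells. Its arguments: {"type":"object","properties":{"dp":{"type":"array"},"twist":{"type":"array"},"fingers":{"type":"array"},"newtons":{"type":"number"}},"required":["dp","twist","fingers"]}

```bash
mkdir -p pics; ls
python3 - <<'E'
from bench import ctrl,get_image,calibration
import cv2
for n in("top","side"):
    cv2.imwrite(f"pics/{n}0.png",get_image(n)[:,:,::-1]); print(n,calibration(n))
print(calibration("wrist"))
s=ctrl.get_state();print(s)
E
```

```text
pics
top {'fx': 410.0456452738843, 'fy': 410.0456452738843, 'cx': 253.23019818260966, 'cy': 194.46155528400487, 'eye': array([0.47038331, 0.02910797, 0.98594566]), 'attitude': array([ 0.09231738, -0.08825621, -1.59452814])}
side {'fx': 420.9112806781696, 'fy': 420.9112806781696, 'cx': 256.88397394000015, 'cy': 197.62135957534173, 'eye': array([ 0.22010348, -0.6801186 ,  0.68081657]), 'attitude': array([ 0.89557603, -0.22620518, -0.42516039])}
{'fx': 270.9470829061945, 'fy': 270.9470829061945, 'cx': 253.647760371933, 'cy': 190.67263669042492, 'hand_eye': array([[-7.47638546e-05,  9.68764401e-01,  2.47982924e-01,
         6.72052784e-02],
       [ 9.99999994e-01,  9.24755106e-05, -5.97747948e-05,
        -5.65330634e-05],
       [-8.08400408e-05,  2.47982918e-01, -9.68764402e-01,
        -1.62482655e-01],
       [ 0.00000000e+00,  0.00000000e+00,  0.00000000e+00,
         1.00000000e+00]])}
{'time': 0.1, 'joint_positions': array([-1.27289748,  0.32179651, -0.07009484,  1.45155389,  0.0225954 ,
        1.37079785, -0.05687704]), 'qd': array([ 8.23347170e-04, -2.49504308e-03,  1.60440386e-03, -4.72106873e-03,
       -5.14978729e-05, -5.79372848e-04,  2.07151417e-03]), 'joint_torque': array([ 7.14201724e-05, -4.92564726e+01, -4.05571125e-01, -3.13402212e+01,
       -6.42496976e-02,  3.93968972e-02,  6.34913476e-05]), 'position': array([0.18190256, 0.6235101 , 0.22153958]), 'tool_rot': array([-4.44179504e-01, -3.10986492e+00,  2.76557976e-03]), 'ft_force': array([ 0.00646951, -0.00477351,  0.77818122]), 'torque': array([-0.02769182,  0.0212473 , -0.03438955]), 'grip_force': 0.0, 'grip_width': 1.001245635502629}
```

View pics/top0.png

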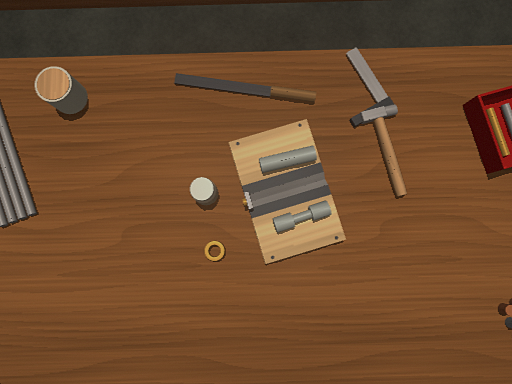

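View pics/side0.png

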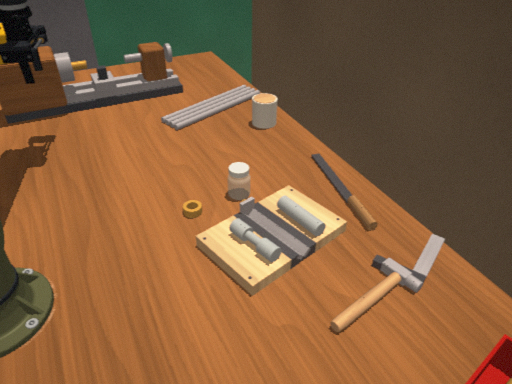

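The top view shows the board with corners near (229,141), (306,120), (345,241) and (267,263). The plain blank is at (288,160), on the far side of the groove. The stop is at (248,201), the necked piece at (302,217), the jar at (204,192) and the hammer head at (375,113).

```bash
cat > h.py <<'E'
import numpy as np,cv2
from scipy.spatial.transform import Rotation as R
from bench import ctrl,get_image,calibration
def cam(n):
    c=calibration(n)
    if n=="wrist":
        s=ctrl.get_state();T=R.from_rotvec(s["tool_rot"]).as_matrix();H=c["hand_eye"]
        return c,T@H[:3,:3],T@H[:3,3]+s["position"]
    return c,R.from_rotvec(c["attitude"]).as_matrix(),np.array(c["eye"])
def cast(C,px,z):
    c,A,e=C;px=np.atleast_2d(np.float64(px))
    d=np.c_[(px[:,0]-c["cx"])/c["fx"],-(px[:,1]-c["cy"])/c["fy"],-np.ones(len(px))]@A.T
    return e+d*((z-e[2])/d[:,2])[:,None]
E
python3 - <<'E'
from h import *
C=cam("top");im=get_image("top");hsv=cv2.cvtColor(im,cv2.COLOR_RGB2HSV)
roi=np.zeros(im.shape[:2],np.uint8);roi[110:272,222:352]=1
m=((hsv[...,2]>165)&(hsv[...,1]>60)&(roi>0)).astype(np.uint8)
m=cv2.morphologyEx(m,cv2.MORPH_OPEN,np.ones((3,3)))
# largest comps
n,l,st,_=cv2.connectedComponentsWithStats(m);print(st[st[:,4]>200])
keep=np.isin(l,[i for i in range(1,n) if st[i,4]>400])
r=cv2.minAreaRect(np.argwhere(keep)[:,::-1].astype(np.float32));b=cv2.boxPoints(r);print(b)
W=cast(C,b,.03);print(W.round(4)); 
print([round(float(np.linalg.norm(W[i]-W[i-1])),4) for i in range(4)])
g=((hsv[...,1]<60)&(hsv[...,2]>100)&(roi>0)).astype(np.uint8);g=cv2.morphologyEx(g,cv2.MORPH_OPEN,np.ones((3,3)))
n,l,st,ce=cv2.connectedComponentsWithStats(g)
for i in range(1,n):
    if st[i,4]>60:
        b=cv2.boxPoints(cv2.minAreaRect(np.argwhere(l==i)[:,::-1].astype(np.float32)))
        print(st[i],ce[i],cast(C,ce[i],.05).round(4),cast(C,b,.048).round(3).tolist())
print("stop,jar,collar",cast(C,[[248,201]],.058).round(3),cast(C,[[203,189]],.085).round(3),cast(C,[[214.5,251]],.02).round(3))
v=im.copy();v[keep]=(255,0,0);v[g>0]=(0,255,0)
cv2.imwrite("pics/m.png",cv2.resize(np.hstack([im[105:275,215:360],v[105:275,215:360]])[:,:,::-1],None,fx=2.7,fy=2.7))
E
```

```text
[[     0      0    512    384 191132]
 [   230    120     84     65   2472]
 [   253    195     92     68   2981]]
[[228.16217 142.02701]
 [307.8487  117.50809]
 [345.1676  238.79459]
 [265.48108 263.3135 ]]
[[ 0.7076  0.0867  0.03  ]
 [ 0.7626 -0.1054  0.03  ]
 [ 0.4716 -0.18    0.03  ]
 [ 0.4202  0.006   0.03  ]]
[0.2986, 0.1998, 0.3005, 0.193]
[260 146  56  24 716] [287.62290503 157.76396648] [[ 0.6617 -0.0518  0.05  ]] [[0.664, 0.015, 0.048], [0.691, -0.113, 0.048], [0.661, -0.119, 0.048], [0.633, 0.009, 0.048]]
[ 244  173   83   36 1081] [284.84273821 190.02220167] [[ 0.5865 -0.0428  0.05  ]] [[0.584, 0.052, 0.048], [0.63, -0.133, 0.048], [0.591, -0.141, 0.048], [0.546, 0.043, 0.048]]
[274 202  57  29 647] [301.67387944 215.58268934] [[ 0.5267 -0.0792  0.05  ]] [[0.523, -0.013, 0.048], [0.562, -0.139, 0.048], [0.531, -0.147, 0.048], [0.493, -0.022, 0.048]]
stop,jar,collar [[0.563 0.042 0.058]] [[0.589 0.141 0.085]] [[0.451 0.124 0.02 ]]
```

View pics/m.png

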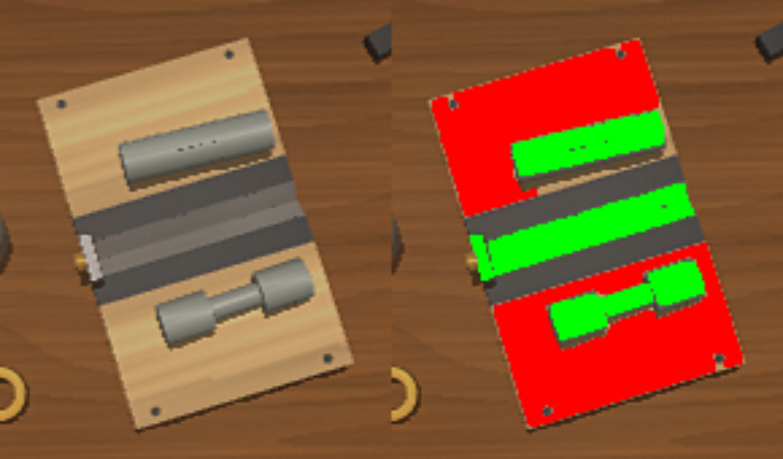

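Masks on the crop fit: the board is red, and the blank, groove V and necked piece are green. Next I work out the moves to get above the far side of the blank.

```bash
cat >> h.py <<'E'
O=np.array([.5845,-.0265]);PSI=.268
def b2w(x,y,z,O=O,p=PSI): c,s=np.cos(p),np.sin(p);return np.array([O[0]+c*x-s*y,O[1]+s*x+c*y,z])
def w2b(P,O=O,p=PSI):
    c,s=np.cos(p),np.sin(p);d=np.atleast_2d(P)[:,:2]-O;return np.c_[d@[c,s],d@[-s,c]]
def go(x,y,z):
    s=ctrl.get_state();T=R.from_rotvec(s["tool_rot"]).as_matrix()
    d=T.T@(b2w(x,y,z)-s["position"])
    print("t",s["time"],"tcp board",w2b(s["position"]).round(4),s["position"][2].round(4),"dp",d.round(4),"tool y yaw err",round(float(np.arctan2(-T[0,1],T[1,1])-PSI),4),"tilt",T[:,2].round(3),"F",s["ft_force"].round(2))
E
python3 -c "
from h import *
go(.118,-.045,.2)"
```

```text
t 0.15 tcp board [[-0.2161  0.7335]] 0.2217 dp [-0.6925 -0.4878  0.0225] tool y yaw err -0.5518 tilt [-0.    -0.001 -1.   ] F [-0.79  0.37  0.06]
```

>>> apply_moves(dp=[[-0.035,-0.024,0],[-0.035,-0.024,0],[-0.035,-0.024,0],[-0.035,-0.024,0],[-0.035,-0.024,0],[-0.035,-0.024,0],[-0.035,-0.024,0],[-0.035,-0.024,0],[-0.035,-0.024,0],[-0.035,-0.024,0]], twist=[[0,0,0],[0,0,0],[0,0,0],[0,0,0],[0,0,0],[0,0,0],[0,0,0],[0,0,0],[0,0,0],[0,0,0]], fingers=[0.3,0.3,0.3,0.3,0.3,0.3,0.3,0.3,0.3,0.3])

```text
time: 1.15
position: [0.4516, 0.294, 0.2225]
tool_rot: [-0.444, -3.11, -0.0]
ft_force: [0.9, 0.7, -0.3]
grip_width: 0.699
grip_force: 0.0
```

>>> apply_moves(dp=[[-0.035,-0.024,0],[-0.035,-0.024,0],[-0.035,-0.024,0],[-0.035,-0.024,0],[-0.035,-0.024,0],[-0.035,-0.024,0],[-0.035,-0.024,0],[-0.035,-0.024,0],[-0.035,-0.024,0],[-0.03,-0.024,0]], twist=[[0,0,0],[0,0,0],[0,0,0],[0,0,0],[0,0,0],[0,0,0],[0,0,0],[0,0,0],[0,0,0],[0,0,0]], fingers=[0.3,0.3,0.3,0.3,0.3,0.3,0.3,0.3,0.3,0.3])

```text
time: 2.15
position: [0.7158, -0.0328, 0.2219]
tool_rot: [-0.444, -3.11, 0.0]
ft_force: [-0.1, -0.0, 0.4]
grip_width: 0.7
grip_force: 0.0
```

>>> apply_moves(dp=[[0,0,0],[0,0,0],[0,0,0],[0,0,0],[0,0,0]], twist=[[0,0,-0.14],[0,0,-0.14],[0,0,-0.14],[0,0,-0.13],[0,0,0]], fingers=[0.3,0.3,0.3,0.3,0.3])

```text
time: 2.65
position: [0.7147, -0.0314, 0.2221]
tool_rot: [0.417, -3.113, -0.001]
ft_force: [0.3, 0.7, -0.5]
grip_width: 0.699
grip_force: 0.0
```

Run:
```python
from h import *
go(.118,-.045,.2)
C=cam("wrist");cv2.imwrite("pics/w1.png",get_image("wrist")[:,:,::-1])
```

```text
t 2.65 tcp board [[ 0.1242 -0.0392]] 0.2221 dp [ 0.0062 -0.0059  0.0221] tool y yaw err -0.0015 tilt [-0.001  0.    -1.   ] F [ 0.27  0.72 -0.54]
```

View pics/w1.png

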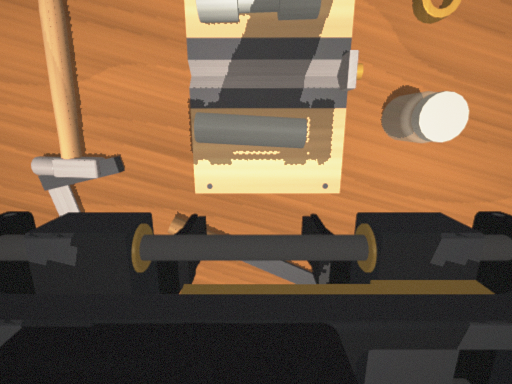

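The wrist view is square to the board. The blank spans columns 195–307 at rows 112–147, the groove V rows 60–88, and the stop face is near column 349. The near board corners are at (195,193) and (340,193). I'll cast these to check the frame.

Run:
```python
from h import *
C=cam("wrist")
f=lambda n,p,z:print(n,w2b(cast(C,p,z)).round(4).tolist())
f("corners",[[195,193],[340,193],[352,38],[186,38]],.03)
f("blockedges L,R (x~?)",[[188,108],[346,108],[187,39],[351,39]],.03)
f("mouth",[[190,60],[190,88],[340,60],[340,88]],.03)
f("stopface top",[[348,52],[347,88]],.058)
f("blank ends axis",[[195,128],[307,131]],.048)
f("blank top sil L,R (top/bot rows)",[[197,112],[197,145],[304,117],[304,147]],.048)
```

```text
corners [[0.1505, -0.1187], [0.1514, 0.0776], [-0.0379, 0.0777], [-0.0388, -0.1183]]
blockedges L,R (x~?) [[0.0403, -0.1211], [0.0412, 0.0769], [-0.0377, -0.1172], [-0.0369, 0.0766]]
mouth [[-0.0149, -0.1151], [0.0168, -0.1171], [-0.0141, 0.0653], [0.0176, 0.0677]]
stopface top [[-0.0166, 0.0653], [0.0207, 0.0672]]
blank ends axis [[0.0644, -0.11], [0.0686, 0.0258]]
blank top sil L,R (top/bot rows) [[0.0458, -0.1065], [0.0848, -0.1087], [0.0521, 0.0215], [0.0878, 0.023]]
```

>>> apply_moves(dp=[[0.006,-0.004,0.03],[0,0,0.04],[0,0,0.04],[0,0,0.03],[0,0,0.02],[0,0,0.015],[0,0,0.01],[0,0,0]], twist=[[0,0,0],[0,0,0],[0,0,0],[0,0,0],[0,0,0],[0,0,0],[0,0,0],[0,0,0]], fingers=[0.3,0.3,0.3,0.3,0.3,0.3,0.3,0.3])

```text
time: 3.5
position: [0.7094, -0.0367, 0.0363]
tool_rot: [0.415, -3.112, -0.0]
ft_force: [0.1, -0.6, -0.1]
grip_width: 0.698
grip_force: 0.0
```

```bash
python3 -c "
from h import *
go(.098,-.043,.037)"
```

```text
t 3.5 tcp board [[ 0.1177 -0.0429]] 0.0363 dp [ 0.0197 -0.0001 -0.0006] tool y yaw err -0.0026 tilt [-0.002 -0.    -1.   ] F [ 0.14 -0.6  -0.1 ]
```

>>> apply_moves(dp=[[0.006,0,0],[0.006,0,0],[0.003,0,0],[0.003,0,0],[0.003,0,0],[0.003,0,0],[0.004,0,0],[0.004,0,0],[0.004,0,0],[0.004,0,0]], twist=[[0,0,0],[0,0,0],[0,0,0],[0,0,0],[0,0,0],[0,0,0],[0,0,0],[0,0,0],[0,0,0],[0,0,0]], fingers=[0.3,0.3,0.3,0.3,0.3,0.3,0.3,0.3,0.3,0.3])

```text
time: 4.5
position: [0.6711, -0.0474, 0.0375]
tool_rot: [0.417, -3.114, -0.0]
ft_force: [0.2, 0.9, 0.0]
grip_width: 0.699
grip_force: 0.1
```

Run:
```python
from h import *
go(.04,-.043,.037)
a=get_image("top")[105:275,215:360];b=get_image("wrist")
cv2.imwrite("pics/c2.png",np.hstack([cv2.resize(a,(328,384)),b[:,100:420]])[:,:,::-1])
```

```text
t 4.5 tcp board [[ 0.0779 -0.0431]] 0.0375 dp [0.0379 0.0001 0.0005] tool y yaw err -0.0018 tilt [-0.  0. -1.] F [0.16 0.93 0.01]
```

View pics/c2.png

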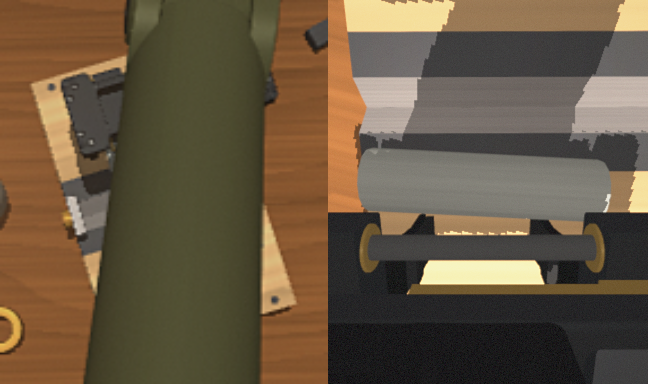

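The wrist crop shows the blank rolled ahead of the fingers, centred near row 184 and almost parallel to the groove (V rows 77–133). I keep rolling.

>>> apply_moves(dp=[[0.004,0,0],[0.004,0,0],[0.004,0,0],[0.004,0,0],[0.004,0,0],[0.004,0,0],[0.004,0,0],[0.003,0,0],[0.003,0,0],[0.003,0,0]], twist=[[0,0,0],[0,0,0],[0,0,0],[0,0,0],[0,0,0],[0,0,0],[0,0,0],[0,0,0],[0,0,0],[0,0,0]], fingers=[0.3,0.3,0.3,0.3,0.3,0.3,0.3,0.3,0.3,0.3])

```text
time: 5.6
position: [0.6355, -0.0571, 0.0375]
tool_rot: [0.417, -3.114, -0.0]
ft_force: [0.8, -0.7, -0.4]
grip_width: 0.699
grip_force: 0.0
```

Run:
```python
from h import *
go(.04,-.043,.037)
cv2.imwrite("pics/w3.png",get_image("wrist")[:,:,::-1])
```

```text
t 5.6 tcp board [[ 0.0411 -0.043 ]] 0.0375 dp [0.0011 0.     0.0005] tool y yaw err -0.0017 tilt [-0.  0. -1.] F [ 0.79 -0.69 -0.35]
```

View pics/w3.png

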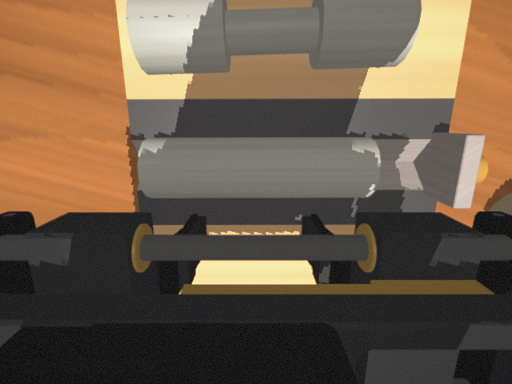

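The blank now lies in the groove (rows 137–198, columns 138–378), parallel to it and short of the stop at column 460. I lift, close the fingers and go round to its −y end.

Run:
```python
from h import *
C=cam("wrist")
print(w2b(cast(C,[[138,168],[378,168]],.0395)).round(4),w2b(cast(C,[[145,137],[145,198],[370,137],[370,198]],.0395)).round(4))
go(.001,-.150,.1)
```

```text
[[ 0.0002 -0.1125]
 [ 0.0005  0.0312]] [[-0.018  -0.1064]
 [ 0.0189 -0.1102]
 [-0.0177  0.0245]
 [ 0.0192  0.0284]]
t 5.65 tcp board [[ 0.0406 -0.0432]] 0.0375 dp [ 0.0394 -0.1069 -0.0625] tool y yaw err -0.0021 tilt [-0.001  0.    -1.   ] F [-0.9  -0.32  0.33]
```

>>> apply_moves(dp=[[0,0,-0.02],[0,0,-0.04],[0,-0.02,-0.01],[0.01,-0.02,0],[0.01,-0.02,0],[0.01,-0.02,0],[0.01,-0.025,0],[0,0,0]], twist=[[0,0,0],[0,0,0],[0,0,0],[0,0,0],[0,0,0],[0,0,0],[0,0,0],[0,0,0]], fingers=[0.3,0.3,1,1,1,1,1,1])

```text
time: 6.45
position: [0.6234, -0.1748, 0.1078]
tool_rot: [0.406, -3.114, 0.005]
ft_force: [-0.4, 0.0, 0.9]
grip_width: 0.243
grip_force: 0.0
```

Run:
```python
from h import *
go(.001,-.150,.034)
cv2.imwrite("pics/w4.png",get_image("wrist")[:,:,::-1])
```

```text
t 6.45 tcp board [[-0.0018 -0.1533]] 0.1078 dp [-0.0028  0.0036  0.0738] tool y yaw err -0.0085 tilt [-0.    -0.003 -1.   ] F [-0.44  0.03  0.88]
```

View pics/w4.png

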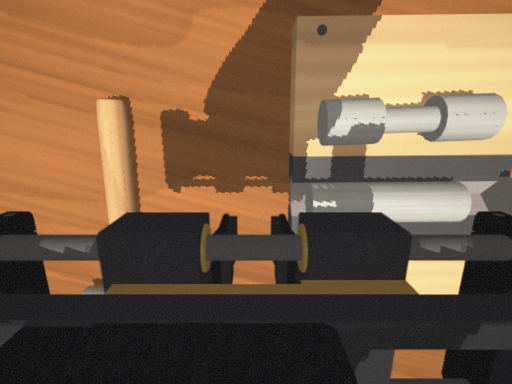

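The fingers are just beyond the blank's end, at column 305, and still closing. I let them close, then descend.

>>> apply_moves(dp=[[0,0,0],[0,0,0],[0,0,0],[0,0,0.02],[0,0,0.02],[0,0,0.015],[0,0,0.01],[0,0,0.005],[0,0,0]], twist=[[0,0,0],[0,0,0],[0,0,0],[0,0,0],[0,0,0],[0,0,0],[0,0,0],[0,0,0],[0,0,0]], fingers=[1,1,1,1,1,1,1,1,1])

```text
time: 7.4
position: [0.6246, -0.1687, 0.037]
tool_rot: [0.417, -3.113, -0.0]
ft_force: [0.5, -0.1, 0.9]
grip_width: 0.006
grip_force: 0.0
```

```bash
python3 -c "
from h import *
go(.001,-.079,.034)"
```

```text
t 7.4 tcp board [[ 0.001  -0.1478]] 0.037 dp [0.0001 0.0688 0.0031] tool y yaw err -0.0016 tilt [-0.001  0.    -1.   ] F [ 0.5  -0.14  0.93]
```

>>> apply_moves(dp=[[0,0.008,0.003],[0,0.008,0],[0,0.004,0],[0,0.004,0],[0,0.005,0],[0,0.005,0],[0,0.005,0],[0,0.005,0],[0,0.005,0],[0,0.005,0]], twist=[[0,0,0],[0,0,0],[0,0,0],[0,0,0],[0,0,0],[0,0,0],[0,0,0],[0,0,0],[0,0,0],[0,0,0]], fingers=[1,1,1,1,1,1,1,1,1,1])

```text
time: 8.4
position: [0.6107, -0.1171, 0.0347]
tool_rot: [-0.416, 3.113, -0.001]
ft_force: [0.9, -4.3, 0.7]
grip_width: 0.004
grip_force: 1.6
```

>>> apply_moves(dp=[[0,0.003,0],[0,0.003,0],[0,0.002,0],[0,0.002,0]], twist=[[0,0,0],[0,0,0],[0,0,0],[0,0,0]], fingers=[1,1,1,1])

```text
time: 8.8
position: [0.6081, -0.1073, 0.0347]
tool_rot: [-0.417, 3.113, -0.001]
ft_force: [0.4, -3.4, 1.1]
grip_width: 0.007
grip_force: 1.9
```

Run:
```python
from h import *
go(.001,-.079,.034)
cv2.imwrite("pics/w5.png",get_image("wrist")[:,:,::-1])
```

```text
t 8.8 tcp board [[ 0.0014 -0.0842]] 0.0347 dp [0.0004 0.0052 0.0007] tool y yaw err -0.002 tilt [ 0. -0. -1.] F [ 0.42 -3.44  1.14]
```

View pics/w5.png

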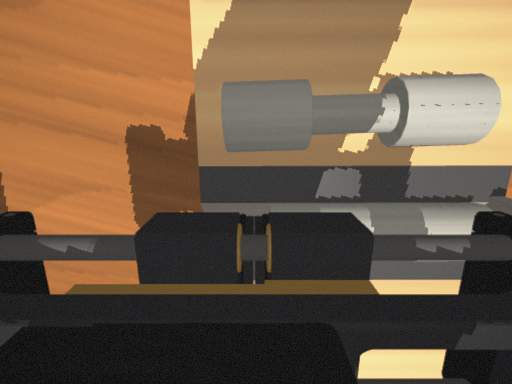

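The blank (row 215, from column 270 to the right) is sliding ahead of the shut fingers at about 4 N. I push on in small steps until the force rises at the stop.

>>> apply_moves(dp=[[0,0.002,0],[0,0.002,0],[0,0.001,0]], twist=[[0,0,0],[0,0,0],[0,0,0]], fingers=[1,1,1])

```text
time: 9.15
position: [0.6068, -0.1023, 0.0347]
tool_rot: [-0.417, 3.114, -0.0]
ft_force: [1.2, -4.0, 1.4]
grip_width: 0.005
grip_force: 2.1
```

>>> apply_moves(dp=[[0,0.001,0],[0,0.001,0]], twist=[[0,0,0],[0,0,0]], fingers=[1,1])

```text
time: 9.35
position: [0.6063, -0.1005, 0.0347]
tool_rot: [-0.417, 3.114, -0.0]
ft_force: [1.3, -4.1, 1.2]
grip_width: 0.005
grip_force: 2.2
```

>>> apply_moves(dp=[[0,0.001,0],[0,0.001,0],[0,0.001,0]], twist=[[0,0,0],[0,0,0],[0,0,0]], fingers=[1,1,1])

```text
time: 9.65
position: [0.6055, -0.0976, 0.0347]
tool_rot: [-0.417, 3.114, -0.0]
ft_force: [0.4, -3.9, 2.3]
grip_width: 0.003
grip_force: 2.3
```

Run:
```python
from h import *
go(.001,-.079,.034)
im=get_image("side")[170:290,190:360]
cv2.imwrite("pics/s6.png",cv2.resize(im,None,fx=4.5,fy=4.5)[:,:,::-1])
```

```text
t 9.65 tcp board [[ 0.0014 -0.0741]] 0.0347 dp [ 0.0004 -0.0049  0.0007] tool y yaw err -0.0019 tilt [ 0. -0. -1.] F [ 0.39 -3.9   2.3 ]
```

View pics/s6.png

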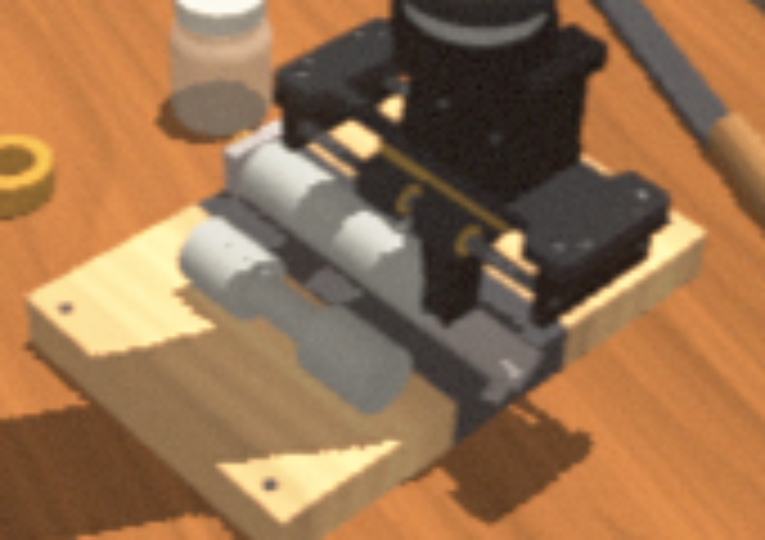

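The side crop shows the blank's far end, near (250,160), almost against the stop plate. I keep going in 1 mm steps.

>>> apply_moves(dp=[[0,0.001,0],[0,0.001,0],[0,0.001,0]], twist=[[0,0,0],[0,0,0],[0,0,0]], fingers=[1,1,1])

```text
time: 10.0
position: [0.6051, -0.0965, 0.0348]
tool_rot: [-0.416, 3.113, -0.004]
ft_force: [2.9, -9.4, 0.6]
grip_width: 0.003
grip_force: 4.4
```

>>> apply_moves(dp=[[0,0.001,0],[0,0.001,0]], twist=[[0,0,0],[0,0,0]], fingers=[1,1])

```text
time: 10.2
position: [0.6051, -0.0964, 0.0349]
tool_rot: [-0.414, 3.112, -0.008]
ft_force: [5.2, -11.5, 0.4]
grip_width: 0.007
grip_force: 5.9
```

The force has risen and the tool has stalled, so the blank is against the stop. I hold briefly, back off, lift and check.

>>> apply_moves(dp=[[0,0,0],[0,0,0],[0,0,0],[0,-0.005,0],[0,-0.01,0],[0,-0.01,0],[0,-0.01,0],[0,-0.005,-0.03],[0,0,-0.04],[0,0,-0.04]], twist=[[0,0,0],[0,0,0],[0,0,0],[0,0,0],[0,0,0],[0,0,0],[0,0,0],[0,0,0],[0,0,0],[0,0,0]], fingers=[1,1,1,1,1,1,1,1,1,1])

```text
time: 11.2
position: [0.6139, -0.1318, 0.145]
tool_rot: [0.415, -3.112, -0.001]
ft_force: [0.6, -0.1, 0.2]
grip_width: 0.004
grip_force: 0.0
```

>>> apply_moves(dp=[[-0.02,0,-0.03],[-0.03,0,-0.03],[-0.03,0,0],[-0.03,0,0],[0,0,0],[0,0,0]], twist=[[0,0,0],[0,0,0],[0,0,0],[0,0,0],[0,0,0],[0,0,0]], fingers=[1,1,1,1,1,1])

```text
time: 11.8
position: [0.7204, -0.1024, 0.2033]
tool_rot: [0.417, -3.111, -0.0]
ft_force: [-1.2, -0.3, -0.6]
grip_width: 0.005
grip_force: 0.0
```

Run:
```python
from h import *
go(0,0,.2)
cv2.imwrite("pics/w7.png",get_image("wrist")[:,:,::-1])
```

```text
t 11.8 tcp board [[ 0.1109 -0.1092]] 0.2033 dp [0.111  0.1091 0.0036] tool y yaw err -0.0013 tilt [-0.002 -0.    -1.   ] F [-1.23 -0.29 -0.61]
```

View pics/w7.png

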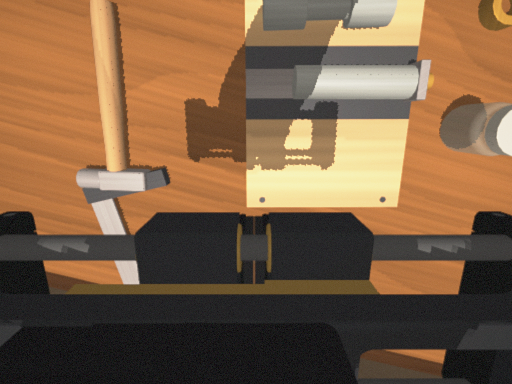

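The blank lies in the groove (row 82, columns 295–418) with its end against the stop plate at column 419. The hammer, jar, collar and necked piece look undisturbed, and the arm is clear of everything. I hand the job in.

```bash
python3 -c "
from bench import ctrl
print(ctrl.close_job())"
```

```text
the job is handed in; nothing more can be done
None
```

The blank was rolled into the V-groove and slid along it until the push force rose at the end stop. The last camera view shows it lying there, with the other pieces looking undisturbed; the job was handed in at about 12 s, and no verdict was returned.

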